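Close the carton layer and lock it with the key

ROBOT

A 6-joint arm with a two-finger parallel gripper is mounted at the origin on a cart in front of the work surface, level with it; the furniture and walls round the work are solid. World frame = base frame: x ahead of the robot, y to its left, z up, the work surface at z = 0. Lengths are in mm, angles in rad, forces in N, time in s.
With the tool pointing down it reaches from about 275 to 850 mm from the base axis. Payload 5.2 kg.
Tool frame: the origin (TCP) lies midway between the tips of the shut fingers; the grasp point (between the pads) lies grasp_offset behind it (grasp_offset is the distance from the TCP to the grasp point, in mm); x points along the fingers, z is the direction in which the jaws open and shut, and the axes are right-handed (so a half turn about x gives the same grasp; the last joint's range is limited). The gripper opens to 85 mm and grips with 20 to 120 N. Pads are 22 mm wide; open, the fingers measure 114 mm over their backs; the gripper's body (76 mm by 85 mm) begins 54 mm behind the grasp point. The pads swing forward as they close: fully open they stand 13 mm farther back than shut.
Start: joints at [-1.325, 0.259, 1.535, -0, 1.348, -0.203], TCP at [238.657, -495.528, 231.31] pointing down, gripper open.
Joint ranges: [-3.14, 3.14], [-0.91, 2.08], [0.19, 2.58], [-1.22, 4.36], [0.22, 2.71], [-3.12, 3.12]. Speed limits (rad/s): [2.57, 2.57, 3.14, 3.14, 3.14, 3.14].

INTERFACE

Orientations are given as a unit quaternion [x, y, z, w].
In Python, from station import sense, read_camera, camera_model, close_job, grasp_offset gives the robot as it stands.
- The arm moves only by the shell command python3 -m pendant 'ROWS'. ROWS is a JSON object of lists of equal length, an entry for each row: "hand": the finger opening in m, from 0 to 0.0854; "translation": the shift along the tool's x, y, z in m, a list of three; "turn": the turn, a rotation vector about the tool's x, y, z in rad, a list of three. In form: {"hand": [hand, ...], "translation": [[tx, ty, tz], ...], "turn": [[wx, wy, wz], ...]}. A call has 1 to 10 rows; each row is the pose to reach, as a shift and turn from the pose commanded when the call began, along the tool's axes at that moment; what a row does not reach only later rows make up. A row lasts 1/12 s, in which the tool goes at most 41.7 mm and 7.16 degrees, less where a joint would pass 70% of its speed; a pose out of reach is approached as far as the arm can. A call with a gripper value outside its range is refused whole. The fingers move at their own pace and stop on an object; the grip force is fixed at half the most. Time passes only in rows, so rows that repeat a pose let the fingers close. It gives the time, the measured TCP pose, the force and the opening at its end, in the units of the state.
- sense(): the state, without advancing time (a new reading comes with each control period).
- read_camera(name): name is "scene" or "top"; returns (picture, depth): 384x512x3 uint8, blue, green, red; 384x512 float32, mm along the optical axis (not along the pixel's ray), 0 where there is no reading.
- camera_model(name): a dict with "fovy" (degrees; the focal length in pixels is half the picture's height over the tangent of half this angle, whatever the lens; pixels are square), "cx", "cy" (the principal point, pixels), "k1" (the pictures are not rectified: a ray, as slopes to the right and down, at radius r is drawn at 1 + k1 r^2 times it, then the intrinsics apply), "pose" (4x4, takes a point from camera to world coordinates). Camera axes: x right, y down, z forward; pixel columns grow to the right and rows downward; lengths in mm; the calibration is good to about 2 mm. A picture is of the moment at which its call begins. camera_model takes no time and is no camera call.
- close_job(): hands the job in, once; it reports no verdict.
The state is a dict: "t": time; "joints": joint angles; "dq": joint speeds; "joint_torque": joint torques, N m; "position": TCP position; "tool_rot": TCP orientation; "contact_force": force on the tool from outside, world axes, zero at the start; "moment": the same for the moment, N m; "opening": finger opening in mm.
Only numpy, scipy, OpenCV 4.12 (cv2) and the standard library are available. Lean on these libraries where they do the work, as an engineer would, in place of code of your own. Each camera call takes 0.05 s, during which the arm holds its last target.

TASK

Complete the interlocking carton layer on the little wooden slab: lay the loose carton crosswise and flat on the slab close beside the crosswise carton, parallel to it and ends in line, on the side of the lock post, and let it go. Then take the key from its stand, push it fully home in the lock post past the sticky pins (wiggle it if it sticks), and turn it a quarter turn counter-clockwise as far as it goes, so that the bar swings over the new carton. The lock springs back, so finish while still gripping the key and holding it turned; do not push the laid cartons about or disturb the other things.

Things in the scene. Friction and masses are not known exactly. Their poses are not given: they have to be found in the camera images.
- tray: wooden slab fixed to the worktop, 226 x 86 mm, deck top 14 mm above the worktop; own x along the slab towards the lock post, z up; origin on its underside, mid-width. Three laid cartons stand loose on it: two lengthwise side by side, then one crosswise. Steel lock post, fixed: x = 59 to 113 mm, y = +-23 mm, top 98 mm above the worktop; the key turns about x = 82 mm, y = 0
- bay (a point): centre of the empty place on the deck top, at tray x = 22 mm, y = 0, z = 14 mm; axes as the tray's. The last carton belongs here with its long side along the tray's y, 3 mm from the crosswise carton and 20 mm from the lock post
- carton_mid (a point): centre of the loose carton, plain cardboard, 68 (own x) x 34 (own y) x 45 mm high (own z, up), about 0.09 kg, lying on the worktop; can be gripped across its ends (68 mm), where the layer leaves both ends free
- key_bow (a point): centre of the steel key's flat bow (grip): 32 mm wide (own x), 8 mm thick (own y), 42 mm high (own z, up the key). The key stands upright in its stand. Its foot is 74 mm below this point; the lowest 12 mm are the bit, 20 mm wide (own x), 7 mm thick, the same both ways round; above it a round 7 mm shank; a 12 mm collar begins 48 mm above the foot. About 0.06 kg
- key_foot (a point): middle of the lower end of the key's bit
- key_stand: wooden stand of the key fixed to the worktop, 70 x 60 mm foot, block 50 x 40 mm, top 42 mm above the worktop; the key's foot stands 10 mm above the worktop in a slot 23 (own x) x 8 mm (own y); origin under its centre
- keyhole (a point): centre of the keyhole's mouth in the level top of the lock post, 98 mm above the worktop; axes as the tray's. Slot 23 mm along the tray's x, 9 mm along its y, 2 mm chamfers, straight for 22 mm, two sprung sticky pins about 11 mm down (up to about 15 N of push). The key can turn only with its foot about home, 42 mm below the mouth, and cannot come out while turned
- lock_floor (a point): the floor on which the key's foot stands when it is home, on the lock axis, 42 mm below the keyhole's mouth
- lock (a joint): turn of the lock in rad: 0 at rest (bar towards the tray's +y), growing counter-clockwise seen from above to a stop at 1.5 (bar towards -x, over the last carton). A weak spring (0.06 N m) turns it back; the key has about 0.1 rad of play in it. The bar reaches 70 mm from the lock axis, 62 to 71 mm above the worktop, just above the cartons (59 mm)
- laid_c: the crosswise carton already laid, next to the empty place; origin under its centre, own x along its long side
- laid_a: a lengthwise carton already laid; origin under its centre, own x along its long side
- laid_b: the other lengthwise carton already laid; origin under its centre
- jar_a: spice jar, bystander, 42 mm thick, 108 mm high; origin under its centre
- jar_b: spice jar, bystander, 42 mm thick, 108 mm high; origin under its centre
- tea_box: flat-lying carton with a coloured print, bystander, 102 x 53 x 60 mm high; origin under its centre
- salt: upright carton, bystander, 46 x 67 x 143 mm high; origin under its centre
- key: the key; origin in the middle of the lower end of its bit, own x along the width of bit and bow, z up to the bow
- last_carton: the loose carton; origin under its centre
- green_box: low carton with a coloured print, bystander, 107 x 55 x 52 mm high; origin under its centre

How it is judged:
By the outcome, as a careful person would: the job done as asked, in the order asked, and still so for the second after the job is handed in, while the arm keeps its last pose, push and grip.
It also fails if it takes over 69 s, if anything falls off the work surface, if the arm or the gripper's body presses on something with over 40 N, if the wrist force passes 120 N, or if a joint passes its speed limit or range.

## Working session

There is one attempt and no reset: what is moved stays moved. The work goes in short steps, Python scripts to look and compute and a shell command to move; the robot and the scene stay as the last step left them, time stands still between calls to the robot, and variables do not carry over. Pictures are saved under pics/ and viewed, and the job is handed in when it is done.

```bash
ls; mkdir -p pics; cat > h.py <<'E'
import numpy as np, cv2
from station import sense, read_camera, camera_model, grasp_offset
def K(name):
    m=camera_model(name); f=192/np.tan(np.radians(m['fovy'])/2); return m,f
def rays(name,uv):
    m,f=K(name); uv=np.atleast_2d(np.array(uv,float)); 
    d=(uv-[m['cx'],m['cy']])/f
    u=d.copy()
    for _ in range(30):
        r2=(u**2).sum(1,keepdims=True); u=d/(1+m['k1']*r2)
    T=np.array(m['pose']); D=np.c_[u,np.ones(len(u))]@T[:3,:3].T
    return T[:3,3],D
def onplane(name,uv,z):
    o,D=rays(name,uv); return o+D*((z-o[2])/D[:,2])[:,None]
def bydepth(name,uv,dep):
    o,D=rays(name,uv); uv=np.atleast_2d(uv).astype(int)
    return o+D*dep[uv[:,1],uv[:,0]][:,None]
def cloud(name,dep):
    v,u=np.mgrid[0:384,0:512]; o,D=rays(name,np.c_[u.ravel(),v.ravel()])
    P=o+D*dep.reshape(-1,1); P[dep.ravel()==0]=np.nan; return P.reshape(384,512,3)
def proj(name,P):
    m,f=K(name); T=np.linalg.inv(np.array(m['pose'])); p=np.atleast_2d(P)@T[:3,:3].T+T[:3,3]
    s=p[:,:2]/p[:,2:]; r2=(s**2).sum(1,keepdims=True); return s*(1+m['k1']*r2)*f+[m['cx'],m['cy']]
E
python3 - <<'E'
from h import *
print(sense(), grasp_offset)
for n in('scene','top'):
    m=camera_model(n);print(n,m)
    a,d=read_camera(n);cv2.imwrite(f'pics/{n}0.png',a);np.save(f'{n}0.npy',d);print((d==0).mean())
E
```

```text
pics
{'t': 0.0, 'joints': array([-1.32480373e+00,  2.59363177e-01,  1.53610644e+00,  1.01308077e-06,
        1.34798541e+00, -2.02778826e-01]), 'dq': array([ 0.00045002, -0.00111418, -0.00036512, -0.00095429, -0.00123967,
       -0.00090196]), 'joint_torque': array([ 7.63184221e-05, -4.46031082e+01, -2.90572214e+01, -7.52550295e-05,
        1.17777797e-02,  4.13780743e-07]), 'position': array([ 238.52179263, -494.99597743,  230.45445593]), 'tool_rot': array([ 0.37666731,  0.59919425, -0.37575596,  0.59824364]), 'contact_force': array([-0.16445719, -0.17051923, -0.20040453]), 'moment': array([ 0.0218707 , -0.03094079,  0.03207911]), 'opening': 85.33736202433414} 18.700000000000003
scene {'fovy': 44.40917114179412, 'cx': 251.9426353374448, 'cy': 190.51585332040239, 'k1': -0.19634615131135433, 'pose': array([[-7.78475504e-01, -2.71821133e-01,  5.65764227e-01,
        -9.28938496e+01],
       [-6.27537661e-01,  3.55906939e-01, -6.92478689e-01,
         8.75619313e+02],
       [-1.31290727e-02, -8.94116057e-01, -4.47642832e-01,
         6.10549766e+02],
       [ 0.00000000e+00,  0.00000000e+00,  0.00000000e+00,
         1.00000000e+00]])}
0.00396728515625
top {'fovy': 54.610779913917945, 'cx': 260.7149384520456, 'cy': 192.9674488692342, 'k1': -0.05130242606188765, 'pose': array([[-1.53252436e-02, -9.87191973e-01,  1.58799075e-01,
         4.10686642e+02],
       [-9.99836087e-01,  1.66612741e-02,  7.08533332e-03,
         5.35101164e+01],
       [-9.64037908e-03, -1.58664461e-01, -9.87285497e-01,
         1.17289307e+03],
       [ 0.00000000e+00,  0.00000000e+00,  0.00000000e+00,
         1.00000000e+00]])}
0.0038045247395833335
```

View pics/scene0.png

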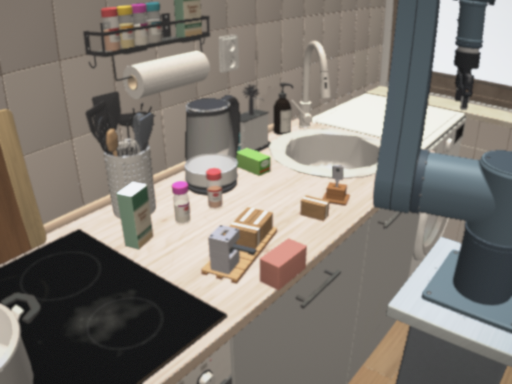

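View pics/top0.png

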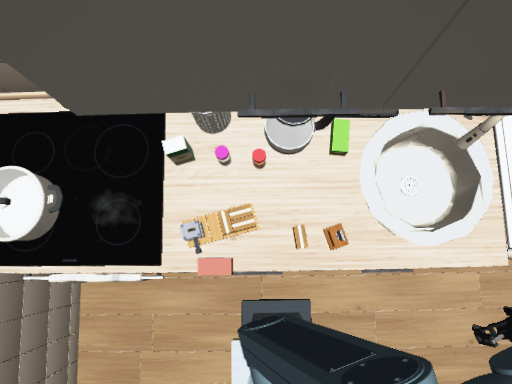

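The scene view shows the tray with lock post at about (225,250), loose carton (314,207) and key stand (338,190). In the top view the tray is at (220,225), post (193,231), carton (300,236), key stand (336,236). I'll enlarge them.

```bash
python3 - <<'E'
from h import *
a=cv2.imread('pics/top0.png');cv2.imwrite('pics/top0c.png',cv2.resize(a[190:285,170:370],None,fx=4,fy=4,interpolation=cv2.INTER_CUBIC))
a=cv2.imread('pics/scene0.png');cv2.imwrite('pics/scene0c.png',cv2.resize(a[155:295,190:370],None,fx=4,fy=4,interpolation=cv2.INTER_CUBIC))
d=np.load('top0.npy');P=cloud('top',d)
for (u,v) in [(280,220),(193,231),(230,225),(300,236),(325,236),(340,236),(214,267),(176,148),(222,153),(259,156),(340,136),(280,258)]:
    print(u,v,P[v,u].round(1))
E
```

```text
280 220 [512.1   2.3  -2.5]
193 231 [475.6 259.   96.3]
230 225 [494.6 155.5  53.7]
300 236 [458.6 -54.7  46.8]
325 236 [ 4.592e+02 -1.376e+02  2.000e-01]
340 236 [ 454.5 -165.7   93.9]
214 267 [371.  202.5  60.7]
176 148 [711.  302.2 144.5]
222 153 [704.1 174.  106.1]
259 156 [692.8  64.5 106.6]
340 136 [ 768.6 -190.4   49. ]
280 258 [393.4   5.   -1.5]
```

View pics/top0c.png

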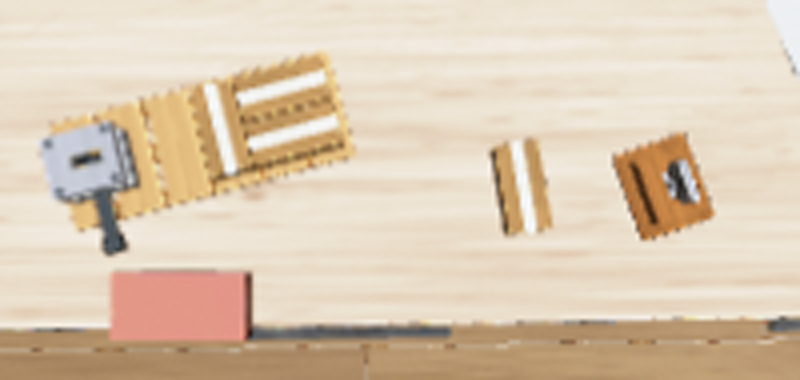

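View pics/scene0c.png

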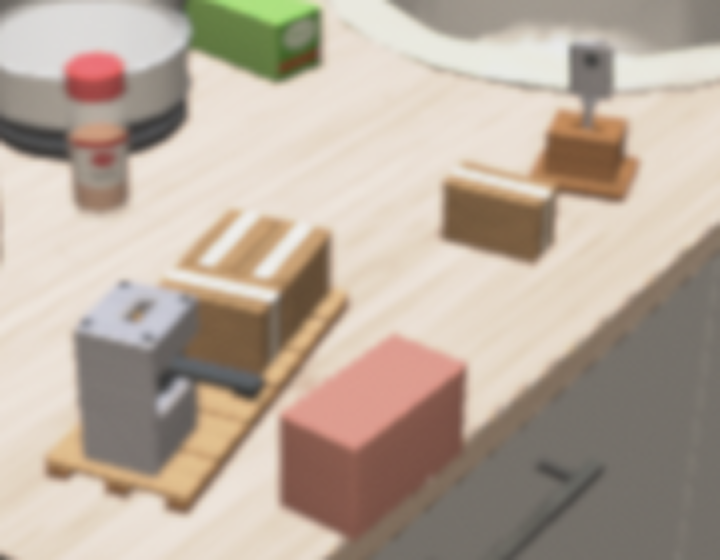

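```bash
cat > meas.py <<'E'
from h import *
def rect(n,P,c,r,z0,z1,zp,label):
    m=(abs(P[...,2]-(z0+z1)/2)<(z1-z0)/2)&(np.hypot(P[...,0]-c[0],P[...,1]-c[1])<r)
    m=np.nan_to_num(m).astype(np.uint8)
    nn,lab,st,_=cv2.connectedComponentsWithStats(m)
    k=1+np.argmax(st[1:,4]); m=(lab==k).astype(np.uint8)
    ct=max(cv2.findContours(m,cv2.RETR_EXTERNAL,cv2.CHAIN_APPROX_NONE)[0],key=cv2.contourArea)[:,0,:]
    zm=np.median(P[...,2][m>0]); Q=onplane(n,ct,zm)[:,:2].astype(np.float32)
    (cx,cy),(w,h),a=cv2.minAreaRect(Q)
    ys,xs=np.nonzero(m);A=onplane(n,np.c_[xs,ys],zm)[:,:2]; mu=A.mean(0); ev,V=np.linalg.eigh(np.cov(A.T))
    print(n,label,'z',zm.round(1),'rect c',round(cx,1),round(cy,1),'wh',round(w,1),round(h,1),'a',round(a,1),'mean',mu.round(1),'pca long dir',np.degrees(np.arctan2(V[1,1],V[0,1])).round(1),'sz',np.sqrt(12*ev).round(1),len(A))
if __name__=='__main__':
    for n in('top','scene'):
        P=cloud(n,np.load(n+'0.npy'))
        rect(n,P,(465,-55),60,38,52,45,'carton')
        rect(n,P,(475,255),60,92,104,98,'post')
        rect(n,P,(494,155),110,52,58.9 if 0 else 64,59,'laid')
        rect(n,P,(454,-165),60,75,125,98,'bow')
        rect(n,P,(458,-155),60,38,48,42,'stand')
        rect(n,P,(371,202),90,54,66,60,'tea')
        rect(n,P,(480,180),160,9,19,14,'deck')
E
python3 meas.py
```

```text
top carton z 44.6 rect c 458.9 -55.7 wh 68.0 34.1 a 8.5 mean [459.1 -55.7] pca long dir -171.3 sz [34.2 68.5] 256
top post z 97.1 rect c 480.5 269.1 wh 46.6 55.2 a 13.5 mean [480.3 269.6] pca long dir 103.1 sz [48.8 57.3] 282
top laid z 58.3 rect c 514.1 138.0 wh 69.0 102.6 a 14.4 mean [513.9 138. ] pca long dir 105.1 sz [ 69.2 103.1] 770
top bow z 102.2 rect c 458.2 -166.4 wh 31.1 13.5 a 19.5 mean [ 457.7 -166.5] pca long dir -162.8 sz [13.6 31.2] 52
top stand z 41.8 rect c 458.4 -169.0 wh 49.2 40.6 a 17.2 mean [ 458.  -165.8] pca long dir -162.6 sz [43.  56.7] 147
top tea z 59.4 rect c 373.9 204.4 wh 98.4 46.6 a 89.3 mean [373.9 204.2] pca long dir 89.2 sz [ 49.4 100.8] 574
top deck z 13.6 rect c 500.5 191.0 wh 86.1 226.0 a 14.3 mean [493.3 201. ] pca long dir 93.3 sz [ 94.  188.9] 686
scene carton z 43.9 rect c 456.3 -48.9 wh 72.1 47.1 a 8.9 mean [456.7 -50.2] pca long dir -173.0 sz [44.3 72.5] 225
scene post z 97.3 rect c 476.5 272.7 wh 48.0 61.4 a 14.3 mean [477.  273.5] pca long dir 109.8 sz [48.5 61.6] 346
scene laid z 58.5 rect c 510.7 143.7 wh 73.2 114.1 a 14.9 mean [510.2 143.2] pca long dir 109.3 sz [ 71.4 108.9] 718
scene bow z 90.4 rect c 457.6 -165.1 wh 30.3 74.7 a 28.9 mean [ 457.5 -166.2] pca long dir 121.3 sz [32.  72.6] 126
scene stand z 41.6 rect c 456.3 -163.8 wh 51.3 51.4 a 19.1 mean [ 456.4 -164.6] pca long dir 178.5 sz [48.5 54.3] 135
scene tea z 59.0 rect c 371.9 208.2 wh 106.8 54.8 a 88.8 mean [371.9 209.3] pca long dir 89.9 sz [ 54.3 104.8] 737
scene deck z 13.4 rect c 498.6 194.3 wh 88.9 230.6 a 14.5 mean [469.5 229.9] pca long dir 93.4 sz [ 71.4 224. ] 699
```

```bash
python3 - <<'E'
from h import *
for n,(u0,u1,v0,v1) in (('top',(170,265,195,260)),('scene',(195,285,195,285))):
    P=cloud(n,np.load(n+'0.npy'));a=cv2.imread(f'pics/{n}0.png')
    b=a.copy()
    for lo,hi,c in((10,18,(0,255,0)),(55,62,(255,0,0)),(94,100,(0,0,255))):
        b[(P[...,2]>lo)&(P[...,2]<hi)]=c
    b=np.hstack([a[v0:v1,u0:u1],b[v0:v1,u0:u1]]);cv2.imwrite(f'pics/mask_{n}.png',cv2.resize(b,None,fx=4.2,fy=4.2,interpolation=cv2.INTER_NEAREST))
E
```

```text
(no output)
```

View pics/mask_top.png

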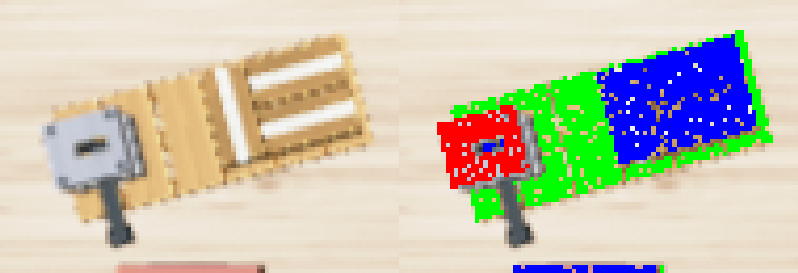

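View pics/mask_scene.png

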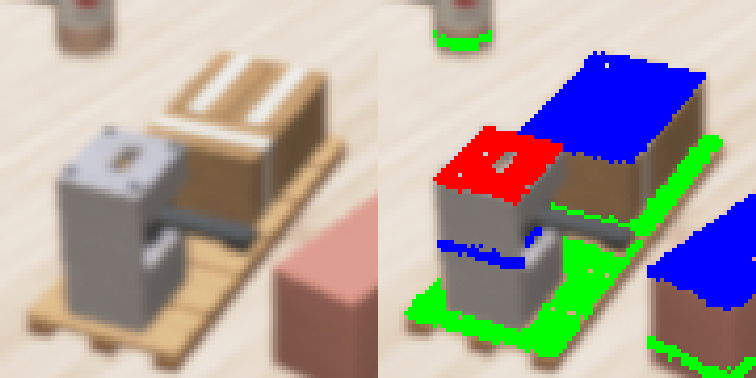

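```bash
cat > m2.py <<'E'
from h import *
def top(n,P,c,r,zm,tol):
    m=(abs(P[...,2]-zm)<tol)&(np.hypot(P[...,0]-c[0],P[...,1]-c[1])<r); m=m.astype(np.uint8)
    m=cv2.morphologyEx(m,cv2.MORPH_CLOSE,np.ones((3,3))); m=cv2.morphologyEx(m,cv2.MORPH_OPEN,np.ones((3,3)))
    nn,lab,st,_=cv2.connectedComponentsWithStats(m); m=(lab==1+np.argmax(st[1:,4])).astype(np.uint8)
    ct=max(cv2.findContours(m,cv2.RETR_EXTERNAL,cv2.CHAIN_APPROX_NONE)[0],key=cv2.contourArea)
    (cx,cy),(w,h),a=cv2.minAreaRect(onplane(n,ct[:,0,:],zm)[:,:2].astype(np.float32))
    return np.array([cx,cy,w,h,a]).round(1)
if __name__=='__main__':
    for n in('top','scene'):
        P=cloud(n,np.load(n+'0.npy'))
        for l,c,r,z,t in(('carton',(458,-55),50,44.6,2.5),('post',(480,270),50,97.2,2.5),('laid',(513,138),85,58.5,2.5),('stand',(458,-169),50,41.7,2.5),('tea',(373,204),80,59.3,2.5)):
            print(n,l,top(n,P,c,r,z,t))
        a=cv2.imread(f'pics/{n}0.png').astype(int)
        # keyhole: dark/brass pixels inside post top
        uv=proj(n,[[480,270,98]])[0]; 
        g=a.max(2); v,u=np.mgrid[0:384,0:512]
        Q=onplane(n,np.c_[u.ravel(),v.ravel()],98).reshape(384,512,3)
        m=(np.hypot(Q[...,0]-480,Q[...,1]-267)<17)&(g<150)
        w=(170-g[m]).astype(float); q=Q[m][:,:2]; mu=(q*w[:,None]).sum(0)/w.sum()
        ev,V=np.linalg.eigh(np.cov(q.T,aweights=w)); print(n,'hole',mu.round(1),m.sum(),np.sqrt(12*ev).round(1),np.degrees(np.arctan2(V[1,1],V[0,1])))
        # bow
        m=(P[...,2]>78)&(P[...,2]<120)&(np.hypot(P[...,0]-458,P[...,1]+167)<40)
        q=P[m];print(n,'bow pts',len(q),np.median(q,0).round(1),'z',np.percentile(q[:,2],[2,98]).round(1))
        rect=cv2.minAreaRect(q[:,:2].astype(np.float32));print(rect)
E
python3 m2.py
```

```text
top carton [458.9 -55.9  68.   33.8   7.9]
top post [480.7 269.5  45.9  54.7  13.2]
top laid [514.2 138.   68.7 102.6  14.5]
top stand [ 458.7 -162.8   33.5   51.7   87.5]
top tea [373.9 204.4  98.4  46.6  89.3]
top hole [480.3 264.9] 20 [ 7. 20.] 101.77819432428736
top bow pts 49 [ 458.  -167.4  102.7] z [ 81.1 107.4]
((458.9263916015625, -169.37283325195312), (31.771005630493164, 9.576754570007324), 17.43172264099121)
scene carton [458.3 -51.8  68.6  41.1  13.7]
scene post [477.9 270.7  46.5  57.3  14.3]
scene laid [512.9 141.   70.1 107.8  15.1]
scene stand [ 457.2 -166.    50.7   46.1   18.7]
scene tea [372.3 206.7 103.   53.1  88.6]
scene hole [480.  265.7] 7 [ 6.  10.6] 101.58181979482652
scene bow pts 116 [ 457.  -165.4   92. ] z [ 78.7 105. ]
((457.67535400390625, -165.9112091064453), (31.87644386291504, 13.998835563659668), 23.72695541381836)
```

```bash
cat > go.py <<'E'
# usage: go.py x y z yawdeg  (TCP target, tool pointing down, jaw axis at yaw mod 180)
import sys
from h import *
from scipy.spatial.transform import Rotation as Ro
def plan(x,y,z,yaw):
    s=sense();R=Ro.from_quat(s['tool_rot']);M=R.as_matrix()
    best=None
    for k in(0,180):
        a=np.radians(yaw+k);Z=np.array([np.cos(a),np.sin(a),0]);X=np.array([0,0,-1.]);T=np.c_[X,np.cross(Z,X),Z]
        rv=(R.inv()*Ro.from_matrix(T)).as_rotvec()
        if best is None or np.linalg.norm(rv)<np.linalg.norm(best):best=rv
    d=M.T@(np.array([x,y,z])-s['position'])/1000
    print('t',round(s['t'],2),'pos',s['position'].round(1),'yaw',np.degrees(np.arctan2(M[1,2],M[0,2])).round(2),'down',M[:,0].round(3),'open',round(s['opening'],1),'F',s['contact_force'].round(1),'M',s['moment'].round(2),'q',s['joints'].round(2))
    print('shift',d.round(4),'turn',best.round(4),'rows>=',np.ceil(np.linalg.norm(d)/.0417),np.ceil(np.degrees(np.linalg.norm(best))/7.16))
if __name__=='__main__': plan(*map(float,sys.argv[1:5]))
E
python3 go.py 458.5 -54.8 120 8.3
```

```text
t 0.1 pos [ 238.5 -495.1  230.6] yaw -64.29 down [-0.     0.002 -1.   ] open 85.7 F [-0.9 -0.2  0.9] M [ 0.01 -0.09 -0.01] q [-1.32  0.26  1.54  0.    1.35 -0.2 ]
shift [ 0.1112  0.3892 -0.3011] turn [-1.2669e+00 -1.2000e-03 -1.3000e-03] rows>= 13.0 11.0
```

```bash
python3 -m pendant '{"hand":[0.0854,0.0854,0.0854,0.0854,0.0854,0.0854,0.0854,0.0854,0.0854,0.0854],"translation":[[0.03,0.389,-0.301],[0.03,0.389,-0.301],[0.03,0.389,-0.301],[0.03,0.389,-0.301],[0.03,0.389,-0.301],[0.03,0.389,-0.301],[0.03,0.389,-0.301],[0.03,0.389,-0.301],[0.03,0.389,-0.301],[0.03,0.389,-0.301]],"turn":[[-1.267,0,0],[-1.267,0,0],[-1.267,0,0],[-1.267,0,0],[-1.267,0,0],[-1.267,0,0],[-1.267,0,0],[-1.267,0,0],[-1.267,0,0],[-1.267,0,0]]}'; python3 go.py 458.5 -54.8 120 8.3
```

```text
t: 0.93
position: [424.8, -121.4, 205.8]
tool_rot: [-0.047, 0.706, 0.047, 0.705]
contact_force: [1.2, -0.8, 1.2]
opening: 85.3
t 0.93 pos [ 424.8 -121.4  205.8] yaw 7.67 down [-0.  0. -1.] open 85.3 F [ 1.2 -0.8  1.2] M [-0.   -0.01 -0.02] q [-0.53  0.08  1.82  0.    1.24 -0.67]
shift [0.0858 0.0615 0.0423] turn [-0.011  -0.0001 -0.0001] rows>= 3.0 1.0
```

```bash
python3 -m pendant '{"hand":[0.0854,0.0854,0.0854,0.0854,0.0854,0.0854],"translation":[[0.086,0.061,0.042],[0.086,0.061,0.042],[0.086,0.061,0.042],[0.086,0.061,0.042],[0.086,0.061,0.042],[0.086,0.061,0.042]],"turn":[[-0.011,0,0],[-0.011,0,0],[-0.011,0,0],[-0.011,0,0],[-0.011,0,0],[-0.011,0,0]]}'; python3 go.py 458.5 -54.8 60 8.3
python3 - <<'E'
from h import *
for n in('scene','top'):
    a,d=read_camera(n);np.save(n+'1.npy',d)
    c={'scene':(250,140,390,250),'top':(250,180,390,290)}[n]
    cv2.imwrite(f'pics/{n}1.png',cv2.resize(a[c[1]:c[3],c[0]:c[2]],None,fx=4,fy=4,interpolation=cv2.INTER_CUBIC))
E
```

```text
t: 1.43
position: [458.7, -58.2, 120.5]
tool_rot: [-0.05, 0.705, 0.049, 0.705]
contact_force: [0.4, -0.4, 1.0]
opening: 85.7
t 1.43 pos [458.7 -58.2 120.5] yaw 7.99 down [ 0.    -0.001 -1.   ] open 85.7 F [ 0.4 -0.4  1. ] M [0.01 0.01 0.05] q [-0.37  0.21  1.89 -0.    1.03 -0.51]
shift [0.0605 0.0035 0.0003] turn [-0.0053  0.0002  0.0006] rows>= 2.0 1.0
```

View pics/scene1.png

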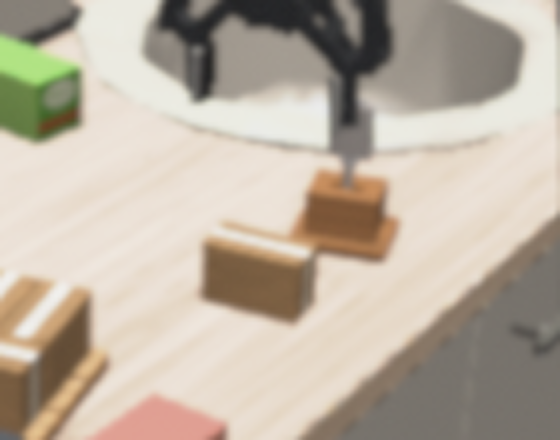

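View pics/top1.png

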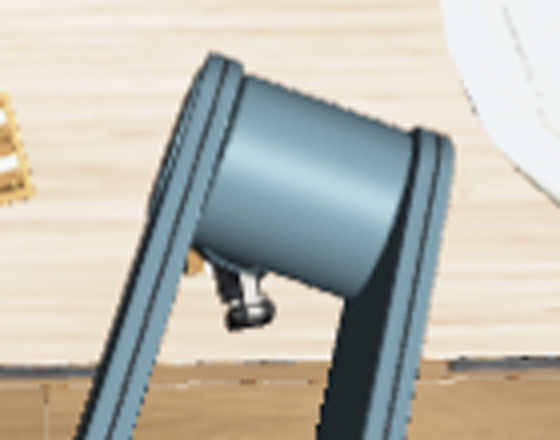

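The scene view shows the open fingers with tips at about (299,165) and (337,172) full-picture pixels. I'll check those tips against the projection of the measured pose.

```bash
python3 - <<'E'
from h import *
s=sense();p=s['position'];c,si=np.cos(np.radians(8)),np.sin(np.radians(8))
for k in(-50,50): print(proj('scene',p+[k*c,k*si,13]),proj('scene',p+[k*c,k*si,0]))
E
```

```text
[[335.64203258 171.8761856 ]] [[335.3056731  176.66832754]]
[[299.05187294 163.91068288]] [[298.90052994 168.57246293]]
```

```bash
python3 -m pendant '{"hand":[0.0854,0.0854,0.0854,0.0854,0.0854,0.0854,0.0854,0.0854],"translation":[[0.03,0,0],[0.06,0,0],[0.085,0,0],[0.095,0,0],[0.1035,0,0],[0.1035,0,0],[0.1035,0,0],[0.1035,0,0]],"turn":[[-0.005,0,0],[-0.005,0,0],[-0.005,0,0],[-0.005,0,0],[-0.005,0,0],[-0.005,0,0],[-0.005,0,0],[-0.005,0,0]]}'; python3 go.py 458.5 -58.2 17 8.3
python3 - <<'E'
from h import *
for n in('scene',):
    a,d=read_camera(n);np.save(n+'2.npy',d)
    c={'scene':(250,140,390,250),'top':(250,180,390,290)}[n]
    cv2.imwrite(f'pics/{n}2.png',cv2.resize(a[c[1]:c[3],c[0]:c[2]],None,fx=5,fy=5,interpolation=cv2.INTER_CUBIC))
E
```

```text
t: 2.2
position: [459.5, -58.5, 17.7]
tool_rot: [-0.051, 0.704, 0.05, 0.706]
contact_force: [0.1, 0.3, 1.1]
opening: 85.1
t 2.2 pos [459.5 -58.5  17.7] yaw 8.21 down [ 0.002 -0.001 -1.   ] open 85.1 F [0.1 0.3 1.1] M [-0.01  0.01 -0.02] q [-0.37  0.37  2.   -0.    0.77 -0.51]
shift [ 0.0007  0.0004 -0.001 ] turn [-0.0015  0.0023  0.0013] rows>= 1.0 1.0
```

View pics/scene2.png

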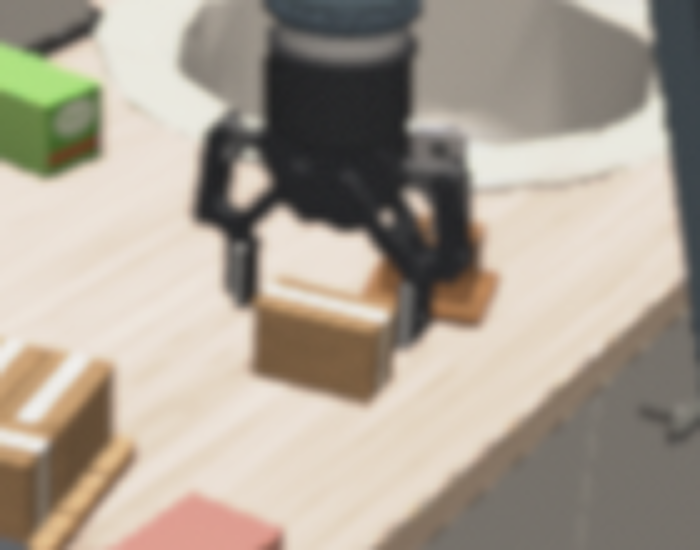

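The fingers straddle the carton with tips just below its top edge. I'll go down 4 mm more and close.

```bash
python3 -m pendant '{"hand":[0.0854,0.0854,0.066,0.06,0.06,0.06,0.06,0.06],"translation":[[0.004,0,-0.0005],[0.004,0,-0.0005],[0.004,0,-0.0005],[0.004,0,-0.0005],[0.004,0,-0.0005],[0.004,0,-0.0005],[0.004,0,-0.0005],[0.004,0,-0.0005]],"turn":[[0,0,0],[0,0,0],[0,0,0],[0,0,0],[0,0,0],[0,0,0],[0,0,0],[0,0,0]]}'; python3 go.py 458.5 -58.2 17 8.3
```

```text
t: 2.92
position: [458.2, -57.7, 13.0]
tool_rot: [-0.051, 0.705, 0.051, 0.705]
contact_force: [-0.5, -0.6, 4.6]
opening: 66.7
t 2.92 pos [458.2 -57.7  13. ] yaw 8.27 down [ 0. -0. -1.] open 66.7 F [-0.5 -0.6  4.6] M [-0.01  0.29  0.03] q [-0.37  0.38  2.   -0.    0.76 -0.51]
shift [-0.004  -0.0005  0.0003] turn [-0.0006  0.0004  0.0003] rows>= 1.0 1.0
```

```bash
python3 -m pendant '{"hand":[0.06,0.06,0.06,0.06,0.06,0.06,0.06,0.06],"translation":[[-0.01,0,0],[-0.03,0,0],[-0.06,0,0],[-0.09,0,0],[-0.12,0,0],[-0.13,0,0],[-0.13,0,0],[-0.13,0,0]],"turn":[[0,0,0],[0,0,0],[0,0,0],[0,0,0],[0,0,0],[0,0,0],[0,0,0],[0,0,0]]}'; python3 go.py 495.8 205 144 14.4
python3 - <<'E'
from h import *
for n in('scene',):
    a,d=read_camera(n);np.save(n+'3.npy',d)
    c=(250,120,390,230)
    cv2.imwrite(f'pics/{n}3.png',cv2.resize(a[c[1]:c[3],c[0]:c[2]],None,fx=5,fy=5,interpolation=cv2.INTER_CUBIC))
E
```

```text
t: 3.58
position: [458.0, -57.7, 142.6]
tool_rot: [-0.051, 0.705, 0.051, 0.706]
contact_force: [-1.4, 0.7, -1.2]
opening: 67.0
t 3.58 pos [458.  -57.7 142.6] yaw 8.26 down [ 0.001 -0.    -1.   ] open 67.0 F [-1.4  0.7 -1.2] M [0.   0.01 0.04] q [-0.37  0.18  1.87  0.    1.09 -0.51]
shift [-0.0015  0.2545  0.0751] turn [-0.1072  0.0009  0.0005] rows>= 7.0 1.0
```

View pics/scene3.png

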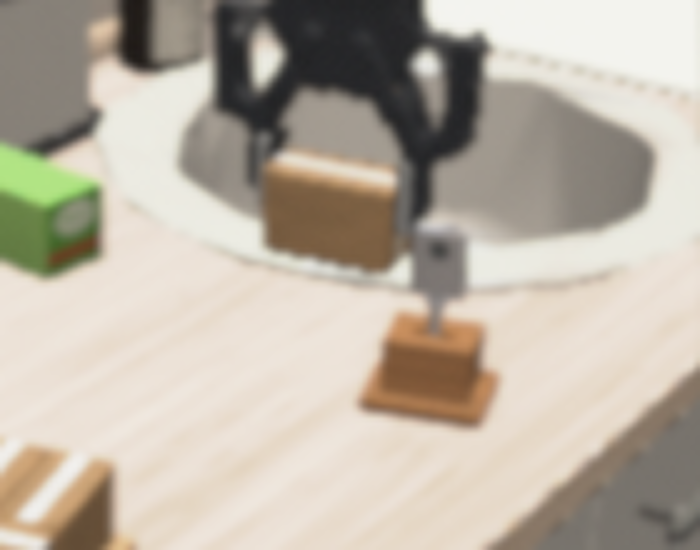

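```bash
python3 -m pendant '{"hand":[0.06,0.06,0.06,0.06,0.06,0.06,0.06,0.06,0.06,0.06],"translation":[[0,0.03,0.01],[0,0.06,0.019],[0,0.1,0.03],[0,0.14,0.042],[0,0.18,0.054],[0,0.215,0.064],[0,0.24,0.072],[0,0.2545,0.0755],[0,0.2545,0.0755],[0,0.2545,0.0755]],"turn":[[-0.05,0,0],[-0.107,0,0],[-0.107,0,0],[-0.107,0,0],[-0.107,0,0],[-0.107,0,0],[-0.107,0,0],[-0.107,0,0],[-0.107,0,0],[-0.107,0,0]]}';python3 -m pendant '{"hand":[0.06,0.06,0.06,0.06,0.06],"translation":[[0.02,0,0],[0.04,0,0],[0.05,0,0],[0.05,0,0],[0.05,0,0]],"turn":[[0,0,0],[0,0,0],[0,0,0],[0,0,0],[0,0,0]]}'; python3 go.py 496.3 205.4 90 14.4
python3 - <<'E'
from h import *
for n in('scene','top'):
    a,d=read_camera(n);np.save(n+'4.npy',d);cv2.imwrite(f'pics/{n}4f.png',a)
    c={'scene':(190,150,310,290),'top':(160,180,280,270)}[n]
    cv2.imwrite(f'pics/{n}4.png',cv2.resize(a[c[1]:c[3],c[0]:c[2]],None,fx=4,fy=4,interpolation=cv2.INTER_CUBIC))
E
```

```text
t: 4.47
position: [494.8, 205.3, 140.3]
tool_rot: [-0.089, 0.703, 0.089, 0.7]
contact_force: [0.9, 0.4, -1.2]
opening: 67.0
t: 4.88
position: [495.6, 203.9, 91.8]
tool_rot: [-0.088, 0.702, 0.088, 0.701]
contact_force: [0.8, 0.3, -0.7]
opening: 66.7
t 4.88 pos [495.6 203.9  91.8] yaw 14.31 down [-0.002 -0.001 -1.   ] open 66.7 F [ 0.8  0.3 -0.7] M [ 0.07 -0.06  0.05] q [ 0.18  0.37  1.75 -0.    1.02 -0.07]
shift [0.0018 0.0012 0.001 ] turn [-0.0016 -0.0023  0.    ] rows>= 1.0 1.0
```

View pics/scene4.png

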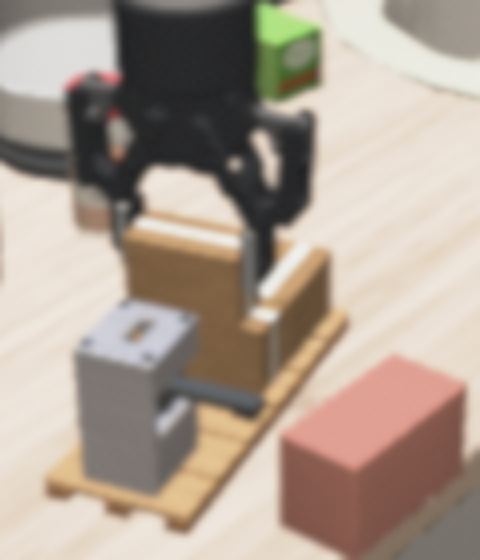

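View pics/top4.png

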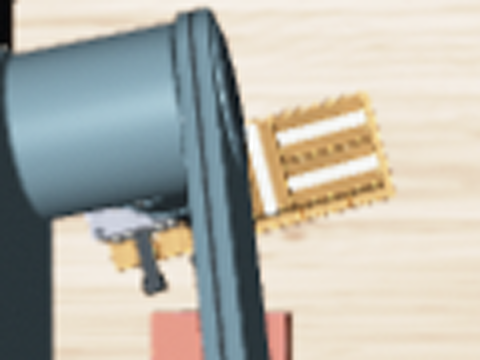

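```bash
cat > chk.py <<'E'
from h import *
th=np.radians(14.4);X=np.array([-np.sin(th),np.cos(th),0]);Y=np.array([-np.cos(th),-np.sin(th),0]);O=np.array([480.3,265.6,0])-82*X
def tr(P): Q=P-O; return np.stack([Q@X,Q@Y,P[...,2]],-1)
if __name__=='__main__':
    P0=tr(cloud('scene',np.load('scene0.npy')));P4=tr(cloud('scene',np.load('scene4.npy')))
    def face(P,z0,z1,s0,s1,lab,ys=(-28,28)):
        m=(P[...,2]>z0)&(P[...,2]<z1)&(P[...,0]>s0)&(P[...,0]<s1)&(P[...,1]>ys[0])&(P[...,1]<ys[1])
        q=P[m];A=np.c_[np.ones(len(q)),q[:,1],q[:,2]-(z0+z1)/2];c=np.linalg.lstsq(A,q[:,0],rcond=None)[0];print(lab,len(q),np.median(q[:,0]).round(2),c.round(3))
    def end(P,z0,z1,x0,x1,lab):
        m=(P[...,2]>z0)&(P[...,2]<z1)&(P[...,0]>x0)&(P[...,0]<x1)&(P[...,1]>25)&(P[...,1]<45)
        print(lab,m.sum(),np.median(P[m][:,1]).round(2),np.percentile(P[m][:,1],[5,95]).round(1))
    face(P0,20,55,-6,10,'laid_c face');face(P4,82,115,25,50,'held face')
    face(P0,64,92,50,80,'post far'); 
    end(P0,20,55,-28,0,'laid_c end');end(P4,78,88,8,36,'held end')
    print(np.median(P0[...,0][(P0[...,2]>20)&(P0[...,2]<90)&(P0[...,0]>105)&(P0[...,0]<120)&(abs(P0[...,1])<18)]),'post end face (113)')
E
python3 chk.py
```

```text
laid_c face 198 2.18 [ 2.164  0.006 -0.005]
held face 299 37.4 [3.7465e+01 2.0000e-03 2.0000e-03]
post far 44 71.53 [ 7.3925e+01 -1.7500e-01 -1.6000e-02]
laid_c end 67 31.69 [29.5 32.9]
held end 21 33.21 [31.7 34.5]
112.60556597710965 post end face (113)
```

```bash
python3 go.py 496.4 206.0 45 14.4; python3 -m pendant '{"hand":[0.06,0.06,0.06,0.06,0.06,0.06,0.06],"translation":[[0,0.002,0.0012],[0,0.002,0.0012],[0.015,0.002,0.0012],[0.03,0.002,0.0012],[0.045,0.002,0.0012],[0.045,0.002,0.0012],[0.045,0.002,0.0012]],"turn":[[0,0,0],[0,0,0],[0,0,0],[0,0,0],[0,0,0],[0,0,0],[0,0,0]]}'; python3 go.py 496.4 206.0 28 14.4
```

```text
t 4.98 pos [496.9 204.5  93.2] yaw 14.34 down [ 0.001  0.    -1.   ] open 66.9 F [ 0.2 -0.5 -1.2] M [-0.    0.05  0.03] q [ 0.18  0.37  1.75 -0.    1.02 -0.07]
shift [ 0.0482  0.0016 -0.0002] turn [-0.0011  0.0012  0.0002] rows>= 2.0 1.0
t: 5.57
position: [496.5, 207.3, 47.4]
tool_rot: [-0.089, 0.702, 0.089, 0.701]
contact_force: [0.7, -0.2, 0.2]
opening: 67.0
t 5.57 pos [496.5 207.3  47.4] yaw 14.4 down [-0.001 -0.    -1.   ] open 67.0 F [ 0.7 -0.2  0.2] M [-0.06  0.07  0.02] q [ 0.19  0.43  1.79 -0.    0.92 -0.06]
shift [ 0.0194 -0.0012 -0.0004] turn [-0.     -0.0011 -0.    ] rows>= 1.0 1.0
```

```bash
cat > chk2.py <<'E'
from chk import *
import sys
z0,z1=float(sys.argv[1]),float(sys.argv[2])
a,d=read_camera('scene');np.save('scene5.npy',d);cv2.imwrite('pics/'+sys.argv[3]+'.png',cv2.resize(a[150:290,190:310],None,fx=4,fy=4,interpolation=cv2.INTER_CUBIC))
P=tr(cloud('scene',d))
m=(P[...,2]>z0)&(P[...,2]<z1)&(P[...,0]>28)&(P[...,0]<50)&(abs(P[...,1])<29)
q=P[m];A=np.c_[np.ones(len(q)),q[:,1],q[:,2]-(z0+z1)/2];c=np.linalg.lstsq(A,q[:,0],rcond=None)[0];print('face',len(q),c.round(3),'gap',(c[0]-36.2).round(2))
for x0,x1 in((-28,0),(8,34)):
    m=(P[...,2]>max(z0,20))&(P[...,2]<min(z1,55))&(P[...,0]>x0)&(P[...,0]<x1)&(P[...,1]>25)&(P[...,1]<45)
    q=P[m];print('end',len(q),np.median(q[:,1]).round(2) if len(q) else None)
m=(P[...,0]>8)&(P[...,0]<32)&(abs(P[...,1])<28)&(P[...,2]>45); 
if z1<60: print('top z',np.median(P[m][:,2]))
s=sense();print(s['position'].round(1),s['contact_force'].round(1))
E
python3 chk2.py 60 75 s5
```

```text
face 48 [ 3.9484e+01  2.8000e-02 -3.9000e-02] gap 3.28
end 0 None
end 0 None
[497.2 207.4  48.1] [ 0.8 -0.3 -1.3]
```

View pics/s5.png

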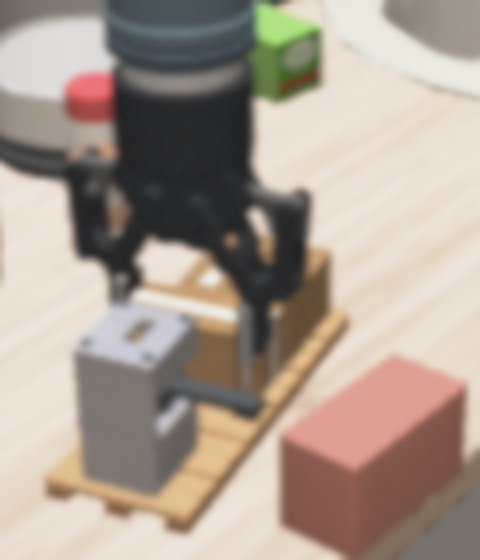

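The carton is just above the deck in line beside the crosswise carton with about 3.3 mm gap. I'll lower it.

```bash
python3 -m pendant '{"hand":[0.06,0.06,0.06,0.06,0.06],"translation":[[0.008,0,0],[0.014,0,0],[0.017,0,0],[0.019,0,0],[0.019,0,0]],"turn":[[0,0,0],[0,0,0],[0,0,0],[0,0,0],[0,0,0]]}'; python3 go.py 496.4 206.0 28 14.4;python3 chk2.py 20 55 s6
```

```text
t: 6.03
position: [496.4, 207.1, 27.9]
tool_rot: [-0.089, 0.702, 0.088, 0.701]
contact_force: [-0.4, -0.2, -1.4]
opening: 67.1
t 6.03 pos [496.4 207.1  27.9] yaw 14.38 down [-0.001 -0.    -1.   ] open 67.1 F [-0.4 -0.2 -1.4] M [-0.    0.06 -0.01] q [ 0.19  0.46  1.8  -0.    0.88 -0.06]
shift [-0.0001 -0.0011 -0.0003] turn [-0.0003 -0.001  -0.0001] rows>= 1.0 1.0
face 69 [ 4.0416e+01  2.0000e-03 -3.2000e-02] gap 4.22
end 25 32.16
end 45 39.17
top z 105.29008451173337
[496.6 207.2  28.2] [-0.6 -0.6 -0.3]
```

View pics/s6.png

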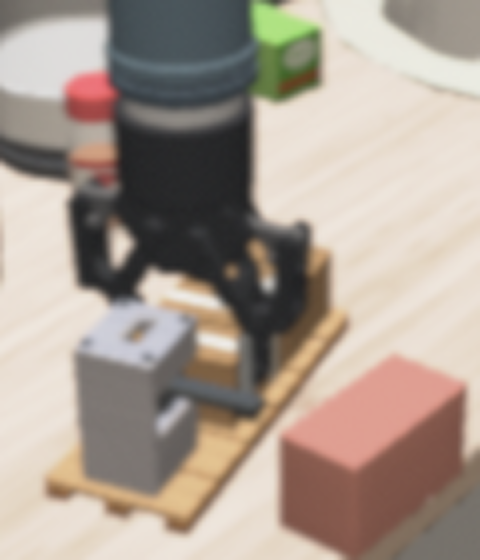

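Not yet touching; I'll lower by millimetres until the force shows contact.

```bash
python3 -m pendant '{"hand":[0.06,0.06,0.06],"translation":[[0.001,0,0],[0.002,0,0],[0.002,0,0]],"turn":[[0,0,0],[0,0,0],[0,0,0]]}';python3 -m pendant '{"hand":[0.06,0.06],"translation":[[0.001,0,0],[0.001,0,0]],"turn":[[0,0,0],[0,0,0]]}'
```

```text
t: 6.33
position: [497.1, 207.3, 27.0]
tool_rot: [-0.089, 0.701, 0.089, 0.702]
contact_force: [-1.6, -1.2, 2.6]
opening: 67.3
t: 6.5
position: [497.1, 207.3, 27.0]
tool_rot: [-0.089, 0.701, 0.089, 0.702]
contact_force: [-4.3, -0.5, 12.0]
opening: 66.8
```

```bash
python3 -m pendant '{"hand":[0.07,0.075,0.08,0.0854,0.0854,0.0854,0.0854,0.0854,0.0854],"translation":[[-0.001,0,0],[-0.001,0,0],[-0.001,0,0],[-0.001,0,0],[-0.001,0,0],[-0.001,0,0],[-0.01,0,0],[-0.03,0,0],[-0.06,0,0]],"turn":[[0,0,0],[0,0,0],[0,0,0],[0,0,0],[0,0,0],[0,0,0],[0,0,0],[0,0,0],[0,0,0]]}';python3 -m pendant '{"hand":[0.0854,0.0854,0.0854,0.0854,0.0854],"translation":[[-0.04,0,0],[-0.08,0,0],[-0.12,0,0],[-0.15,0,0],[-0.15,0,0]],"turn":[[0,0,0],[0,0,0],[0,0,0],[0,0,0],[0,0,0]]}'; python3 go.py 458 -166.5 200 108;python3 chk2.py 20 55 s7
```

```text
t: 7.25
position: [494.8, 206.8, 84.2]
tool_rot: [-0.089, 0.704, 0.088, 0.7]
contact_force: [-0.1, -0.2, -0.2]
opening: 85.4
t: 7.67
position: [500.2, 208.0, 243.7]
tool_rot: [-0.088, 0.697, 0.089, 0.706]
contact_force: [1.3, 0.3, -0.1]
opening: 85.8
t 7.67 pos [500.2 208.  243.7] yaw 14.4 down [ 0.013  0.003 -1.   ] open 85.8 F [ 1.3  0.3 -0.1] M [ 0.   -0.06  0.01] q [ 0.19  0.23  1.55  0.    1.35 -0.06]
shift [ 0.0422 -0.3522 -0.1346] turn [ 1.5079  0.0116 -0.0096] rows>= 10.0 13.0
face 68 [3.9973e+01 1.5000e-02 2.3000e-02] gap 3.77
end 67 31.67
end 51 30.84
top z 326.82415653699786
[498.9 207.7 240.2] [-0.  -0.2 -0.4]
```

View pics/s7.png

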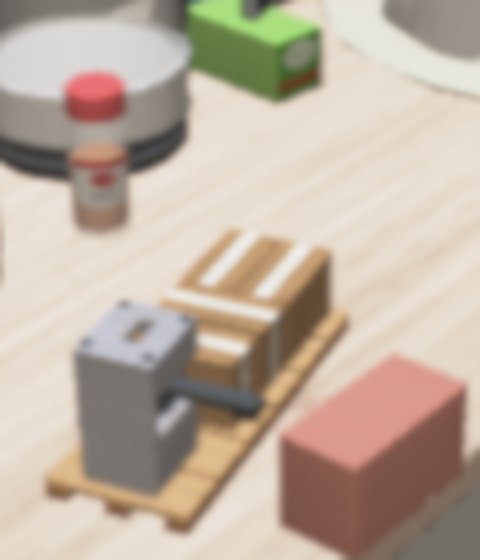

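The carton is laid level, ends in line, with a gap of about 3–4 mm. Now the key.

```bash
python3 -m pendant '{"hand":[0.06,0.05,0.04,0.035,0.035,0.035,0.035,0.035,0.035,0.035],"translation":[[0,-0.03,-0.012],[0,-0.06,-0.024],[0,-0.1,-0.04],[0,-0.14,-0.054],[0.0,-0.18,-0.07],[0.0,-0.22,-0.084],[0.0,-0.26,-0.1],[0.01,-0.3,-0.115],[0.02,-0.34,-0.13],[0.03,-0.352,-0.1335]],"turn":[[0.11,0,0],[0.22,0,0],[0.34,0,0],[0.46,0,0],[0.58,0,0],[0.7,0,0],[0.82,0,0],[0.94,0,0],[1.06,0,0],[1.18,0,0]]}';python3 -m pendant '{"hand":[0.035,0.035,0.035,0.035,0.035,0.035],"translation":[[0,0,0],[0,0,0],[0,0,0],[0,0,0],[0,0,0],[0,0,0]],"turn":[[0.12,0,0],[0.24,0,0],[0.328,0,0],[0.328,0,0],[0.328,0,0],[0.328,0,0]]}'; python3 go.py 457.8 -166.3 130 108
```

```text
t: 8.55
position: [453.8, -170.7, 204.7]
tool_rot: [0.319, 0.631, -0.32, 0.631]
contact_force: [0.8, -0.1, 0.0]
opening: 35.4
t: 9.05
position: [454.6, -166.6, 204.9]
tool_rot: [0.415, 0.573, -0.415, 0.572]
contact_force: [-0.6, 0.3, -1.0]
opening: 35.1
t 9.05 pos [ 454.6 -166.6  204.9] yaw -71.86 down [-0.001  0.001 -1.   ] open 35.1 F [-0.6  0.3 -1. ] M [-0.02  0.02 -0.06] q [-0.58  0.16  1.73  0.    1.25  0.67]
shift [0.0749 0.0032 0.0008] turn [ 0.0025 -0.0009  0.0007] rows>= 2.0 1.0
```

```bash
python3 -m pendant '{"hand":[0.035,0.035,0.035,0.035,0.035],"translation":[[0.03,0.003,0.001],[0.06,0.003,0.001],[0.075,0.003,0.001],[0.075,0.003,0.001],[0.075,0.003,0.001]],"turn":[[0,0,0],[0,0,0],[0,0,0],[0,0,0],[0,0,0]]}'; python3 go.py 457.8 -166.3 65 108
python3 - <<'E'
from h import *
a,d=read_camera('scene');np.save('scene8.npy',d)
c=(290,120,390,220)
cv2.imwrite('pics/s8.png',cv2.resize(a[c[1]:c[3],c[0]:c[2]],None,fx=6,fy=6,interpolation=cv2.INTER_CUBIC))
print(proj('scene',sense()['position']),proj('scene',[457.8,-166.3,84]),proj('scene',[457.8,-166.3,105]))
E
```

```text
t: 9.47
position: [457.7, -166.4, 130.0]
tool_rot: [0.415, 0.573, -0.415, 0.572]
contact_force: [1.2, -0.1, -0.0]
opening: 35.1
t 9.47 pos [ 457.7 -166.4  130. ] yaw -71.92 down [-0.002  0.001 -1.   ] open 35.1 F [ 1.2 -0.1 -0. ] M [0.03 0.05 0.  ] q [-0.58  0.24  1.82 -0.    1.08  0.68]
shift [0.065  0.0002 0.    ] turn [ 0.0014 -0.0016  0.0013] rows>= 2.0 1.0
[[338.40978092 156.02877153]] [[337.38154293 172.20977757]] [[337.88569535 165.11760923]]
```

View pics/s8.png

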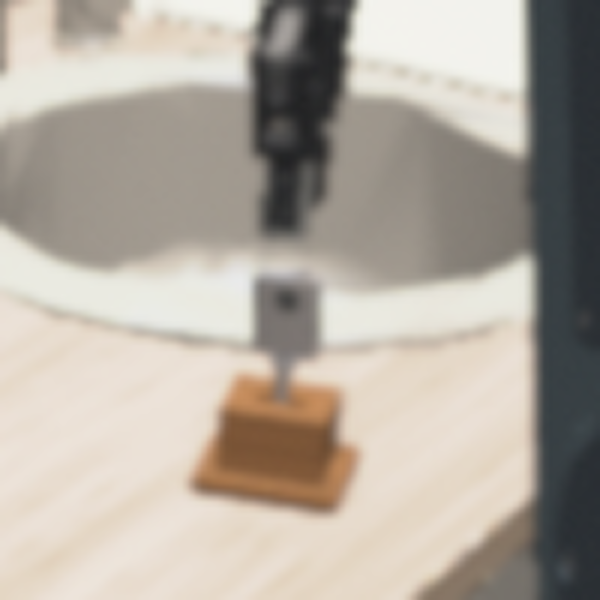

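The bow centre is at (337.7,172.5), which matches the projection of my estimate (337.4,172.2). I'll descend and grip.

```bash
python3 -m pendant '{"hand":[0.035,0.035,0.035,0.035,0.035,0.035],"translation":[[0.02,0,0],[0.04,0,0],[0.055,0,0],[0.065,0,0],[0.065,0,0],[0.065,0,0]],"turn":[[0,0,0],[0,0,0],[0,0,0],[0,0,0],[0,0,0],[0,0,0]]}'; python3 go.py 457.8 -166.3 65 108
python3 -m pendant '{"hand":[0.02,0.012,0.004,0.0,0.0,0.0,0.0],"translation":[[0,0,0],[0,0,0],[0,0,0],[0,0,0],[0,0,0],[0,0,0],[0,0,0]],"turn":[[0,0,0],[0,0,0],[0,0,0],[0,0,0],[0,0,0],[0,0,0],[0,0,0]]}'; python3 go.py 457.8 -166.3 65 108
```

```text
t: 10.02
position: [458.7, -167.3, 66.2]
tool_rot: [0.416, 0.572, -0.416, 0.572]
contact_force: [0.6, 0.2, 0.1]
opening: 35.2
t 10.02 pos [ 458.7 -167.3   66.2] yaw -72.0 down [ 0.001 -0.001 -1.   ] open 35.2 F [0.6 0.2 0.1] M [-0.01  0.    0.01] q [-0.58  0.33  1.89 -0.    0.92  0.68]
shift [ 0.0012 -0.0005 -0.0012] turn [ 0.      0.0008 -0.0006] rows>= 1.0 1.0
t: 10.6
position: [459.1, -167.7, 66.6]
tool_rot: [0.416, 0.571, -0.416, 0.573]
contact_force: [-1.1, -1.2, 7.3]
opening: 7.3
t 10.6 pos [ 459.1 -167.7   66.6] yaw -72.01 down [ 0.002 -0.002 -1.   ] open 7.3 F [-1.1 -1.2  7.3] M [-0.23  0.01 -0.05] q [-0.58  0.33  1.89 -0.    0.92  0.68]
shift [ 0.0016 -0.0008 -0.0017] turn [-0.0002  0.0024 -0.0017] rows>= 1.0 1.0
```

```bash
python3 -m pendant '{"hand":[0,0,0,0,0,0,0,0,0],"translation":[[-0.01,0,0],[-0.02,0,0],[-0.03,0,0],[-0.045,0,0],[-0.07,0,0],[-0.1,0,0],[-0.13,0,0],[-0.13,0,0],[-0.13,0,0]],"turn":[[0,0,0],[0,0,0],[0,0,0],[0,0,0],[0,0,0],[0,0,0],[0,0,0],[0,0,0],[0,0,0]]}'; python3 go.py 480.3 265.6 195 14.4
python3 - <<'E'
from h import *
a,d=read_camera('scene');np.save('scene9.npy',d)
c=(290,80,390,200)
cv2.imwrite('pics/s9.png',cv2.resize(a[c[1]:c[3],c[0]:c[2]],None,fx=5,fy=5,interpolation=cv2.INTER_CUBIC))
E
```

```text
t: 11.35
position: [458.7, -166.8, 197.7]
tool_rot: [0.416, 0.571, -0.415, 0.573]
contact_force: [0.1, -0.2, 0.3]
opening: 7.5
t 11.35 pos [ 458.7 -166.8  197.7] yaw -72.01 down [ 0.003 -0.001 -1.   ] open 7.5 F [ 0.1 -0.2  0.3] M [0.   0.03 0.03] q [-0.58  0.17  1.73  0.    1.23  0.68]
shift [ 0.0022  0.1541 -0.4046] turn [-1.5081e+00  3.8000e-03 -5.0000e-04] rows>= 11.0 13.0
```

View pics/s9.png

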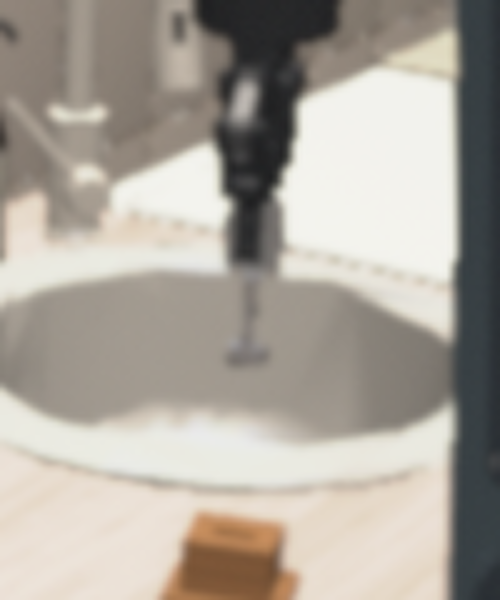

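```bash
python3 -m pendant '{"hand":[0,0,0,0,0,0,0,0,0,0],"translation":[[0,0.01,-0.026],[0,0.022,-0.057],[0,0.034,-0.09],[0,0.046,-0.122],[0,0.058,-0.154],[0,0.07,-0.186],[0,0.083,-0.218],[0,0.095,-0.25],[0,0.108,-0.284],[0,0.12,-0.316]],"turn":[[-0.11,0,0],[-0.22,0,0],[-0.34,0,0],[-0.46,0,0],[-0.58,0,0],[-0.7,0,0],[-0.82,0,0],[-0.94,0,0],[-1.06,0,0],[-1.16,0,0]]}'; python3 go.py 480.3 265.6 195 14.4
```

```text
t: 12.23
position: [472.8, 172.6, 193.8]
tool_rot: [0.032, 0.708, -0.032, 0.705]
contact_force: [0.2, -0.0, -0.5]
opening: 7.3
t 12.23 pos [472.8 172.6 193.8] yaw -5.21 down [-0.004 -0.    -1.   ] open 7.3 F [ 0.2 -0.  -0.5] M [-0.01 -0.04 -0.04] q [0.13 0.21 1.7  0.   1.24 0.22]
shift [-0.0012  0.0933 -0.001 ] turn [-3.422e-01 -4.200e-03 -3.000e-04] rows>= 3.0 3.0
```

```bash
python3 -m pendant '{"hand":[0,0,0,0,0,0,0],"translation":[[0,0.03,0],[0,0.06,0],[0,0.09,-0.001],[0,0.093,-0.001],[0,0.093,-0.001],[0,0.093,-0.001],[0,0.093,-0.001]],"turn":[[-0.11,0,0],[-0.22,0,0],[-0.3422,0,0],[-0.3422,0,0],[-0.3422,0,0],[-0.3422,0,0],[-0.3422,0,0]]}'; python3 go.py 480.3 265.6 195 14.4
cat > look.py <<'E'
from h import *
import sys
a,d=read_camera('scene');np.save('sk.npy',d);cv2.imwrite('pics/'+sys.argv[1]+'_full.png',a)
c=(190,150,270,240)
cv2.imwrite('pics/'+sys.argv[1]+'.png',cv2.resize(a[c[1]:c[3],c[0]:c[2]],None,fx=6,fy=6,interpolation=cv2.INTER_CUBIC))
s=sense();p=s['position'];print(p.round(1),s['contact_force'].round(1),'foot pred',proj('scene',p-[0,0,56.6]).round(1),'hole',proj('scene',[480.3,265.6,98]).round(1))
E
python3 look.py k1
```

```text
t: 12.82
position: [482.0, 262.2, 194.6]
tool_rot: [-0.086, 0.703, 0.086, 0.701]
contact_force: [1.2, 0.7, -1.1]
opening: 7.5
t 12.82 pos [482.  262.2 194.6] yaw 13.95 down [-0.002 -0.001 -1.   ] open 7.5 F [ 1.2  0.7 -1.1] M [-0.04 -0.02  0.  ] q [ 0.3   0.29  1.59 -0.    1.27  0.05]
shift [-0.0004  0.0037 -0.0008] turn [-0.0079 -0.0023  0.0004] rows>= 1.0 1.0
[482.3 262.1 194.9] [ 0.4 -0.3 -1.1] foot pred [[224.3 213.7]] hole [[224.7 231.6]]
```

View pics/k1.png

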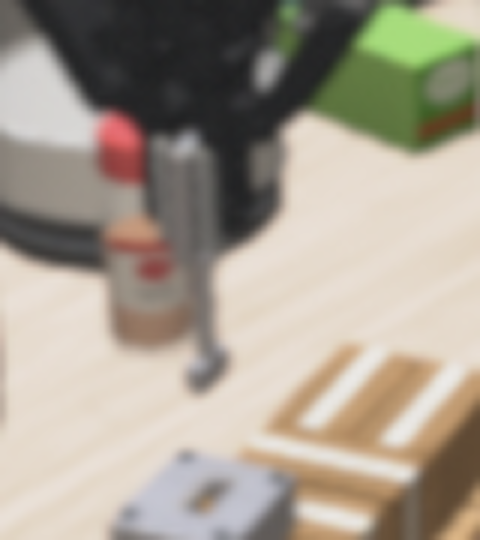

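```bash
python3 - <<'E'
from h import *
for n,f in(('scene','pics/k1_full.png'),('scene','pics/scene0.png'),('top','pics/top0.png')):
    a=cv2.imread(f).astype(float)
    v,u=np.mgrid[0:384,0:512];Q=onplane(n,np.c_[u.ravel(),v.ravel()],98).reshape(384,512,3)
    r=np.hypot(Q[...,0]-480.3,Q[...,1]-265.6)
    bg=np.median(a[(r<20)&(r>14)],0)
    w=np.abs(a-bg).sum(2); w[r>15]=0; w=np.clip(w-30,0,None)
    q=Q[...,:2];mu=(q*w[...,None]).sum((0,1))/w.sum()
    C=np.cov(q.reshape(-1,2).T,aweights=w.ravel());ev,V=np.linalg.eigh(C)
    print(n,f,mu.round(1),np.sqrt(12*ev).round(1),np.degrees(np.arctan2(V[1,1],V[0,1])).round(0),(w>0).sum(),bg)
print(onplane('scene',[[224.6,232.1]],98))
E
python3 go.py 480.3 265.6 160 14.4
```

```text
scene pics/k1_full.png [479.4 267.8] [10.2 21.9] 108.0 46 [202. 192. 192.]
scene pics/scene0.png [479.4 267.7] [10.3 22. ] 108.0 46 [209. 199. 199.]
top pics/top0.png [480.4 264.5] [ 9.4 22.4] 103.0 41 [216. 203. 199.]
[[479.0209289  267.31398253  98.        ]]
t 12.87 pos [482.3 262.1 194.9] yaw 13.93 down [-0.001 -0.001 -1.   ] open 7.3 F [ 0.4 -0.3 -1.1] M [-0.01 -0.02  0.03] q [ 0.29  0.28  1.59 -0.    1.27  0.05]
shift [ 0.0349  0.0039 -0.001 ] turn [-0.0083 -0.0016  0.0004] rows>= 1.0 1.0
```

```bash
python3 -m pendant '{"hand":[0,0,0,0,0,0],"translation":[[0.01,0.0042,-0.0012],[0.02,0.0042,-0.0012],[0.028,0.0042,-0.0012],[0.032,0.0042,-0.0012],[0.032,0.0042,-0.0012],[0.032,0.0042,-0.0012]],"turn":[[-0.008,0,0],[-0.008,0,0],[-0.008,0,0],[-0.008,0,0],[-0.008,0,0],[-0.008,0,0]]}'; python3 go.py 480 266 155 14.4;python3 look.py k2
python3 - <<'E'
import cv2
a=cv2.imread('pics/k2_full.png');cv2.imwrite('pics/k2z.png',cv2.resize(a[200:250,200:260],None,fx=10,fy=10,interpolation=cv2.INTER_CUBIC))
E
```

```text
t: 13.37
position: [480.3, 266.9, 163.0]
tool_rot: [-0.089, 0.702, 0.089, 0.701]
contact_force: [0.9, -0.5, -1.4]
opening: 7.4
t 13.37 pos [480.3 266.9 163. ] yaw 14.49 down [-0.001 -0.    -1.   ] open 7.4 F [ 0.9 -0.5 -1.4] M [ 0.06 -0.03  0.  ] q [ 0.3   0.31  1.63 -0.    1.19  0.05]
shift [ 0.008  -0.0008 -0.0005] turn [ 0.0016 -0.001   0.0001] rows>= 1.0 1.0
[480.7 267.1 163.4] [ 0.6 -0.6 -1. ] foot pred [[223.9 228.1]] hole [[224.7 231.6]]
```

View pics/k2z.png

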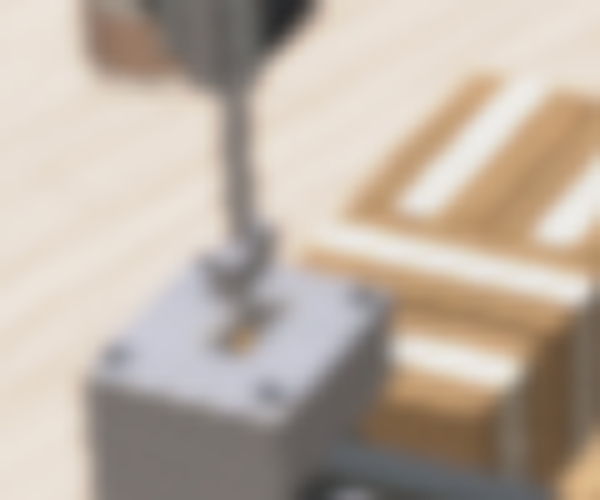

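```bash
python3 - <<'E'
from h import *
print(onplane('scene',[[223.5,227.6],[223.9,228.1]],106.5).round(1),onplane('scene',[[224.6,232.1],[224.3,231.8]],98).round(1))
a,d=read_camera('top');np.save('t2.npy',d);cv2.imwrite('pics/t2.png',cv2.resize(a[195:260,165:255],None,fx=8,fy=8,interpolation=cv2.INTER_CUBIC))
# depth cloud of bit
P=cloud('scene',np.load('sk.npy'))
m=(P[...,2]>105)&(P[...,2]<118)&(np.hypot(P[...,0]-480,P[...,1]-266)<22)
q=P[m];print(len(q),q.mean(0).round(1),q.min(0).round(1),q.max(0).round(1))
E
```

```text
[[483.2 265.5 106.5]
 [481.2 266.5 106.5]] [[479.  267.3  98. ]
 [480.3 266.8  98. ]]
34 [479.1 268.5 113.7] [475.2 257.1 107.9] [482.9 277.  118. ]
```

View pics/t2.png

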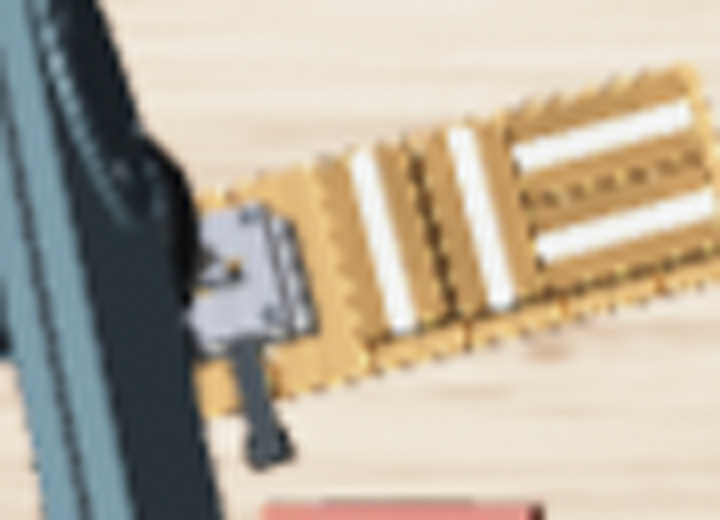

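The top view shows the new carton parallel and in line beside the crosswise one; the bit is just over the keyhole (crop (235,265)). I'll descend gently, watching the force.

```bash
python3 -m pendant '{"hand":[0,0,0,0],"translation":[[0.004,-0.0006,-0.0006],[0.007,-0.0006,-0.0006],[0.007,-0.0006,-0.0006],[0.007,-0.0006,-0.0006]],"turn":[[0,0,0],[0,0,0],[0,0,0],[0,0,0]]}'; python3 go.py 479.8 266.2 150 14.4;python3 -m pendant '{"hand":[0,0,0,0],"translation":[[0.002,0,0],[0.004,0,0],[0.006,0,0],[0.006,0,0]],"turn":[[0,0,0],[0,0,0],[0,0,0],[0,0,0]]}'; python3 go.py 479.8 266.2 150 14.4
```

```text
t: 13.8
position: [479.9, 266.4, 156.2]
tool_rot: [-0.089, 0.702, 0.089, 0.701]
contact_force: [0.4, 0.1, -0.3]
opening: 7.1
t 13.8 pos [479.9 266.4 156.2] yaw 14.51 down [-0. -0. -1.] open 7.1 F [ 0.4  0.1 -0.3] M [-0.01  0.02  0.02] q [0.3  0.32 1.65 0.   1.18 0.05]
shift [ 0.0062 -0.0001 -0.0001] turn [ 0.0019 -0.0005 -0.    ] rows>= 1.0 1.0
t: 14.13
position: [479.8, 266.3, 149.9]
tool_rot: [-0.089, 0.702, 0.089, 0.701]
contact_force: [-0.3, 0.5, -0.7]
opening: 7.3
t 14.13 pos [479.8 266.3 149.9] yaw 14.51 down [-0.001 -0.    -1.   ] open 7.3 F [-0.3  0.5 -0.7] M [ 0.08 -0.03  0.03] q [ 0.3   0.32  1.65 -0.    1.16  0.05]
shift [-0.0001 -0.0001 -0.    ] turn [ 0.0019 -0.0008  0.0001] rows>= 1.0 1.0
```

```bash
python3 -m pendant '{"hand":[0,0,0,0,0],"translation":[[0.002,0,0],[0.004,0,0],[0.006,0,0],[0.007,0,0],[0.007,0,0]],"turn":[[0,0,0],[0,0,0],[0,0,0],[0,0,0],[0,0,0]]}'; python3 go.py 479.8 266.2 112.6 14.4;python3 -m pendant '{"hand":[0,0,0,0,0],"translation":[[0.001,0,0],[0.002,0,0],[0.003,0,0],[0.004,0,0],[0.004,0,0]],"turn":[[0,0,0],[0,0,0],[0,0,0],[0,0,0],[0,0,0]]}'; python3 go.py 479.8 266.2 112.6 14.4
```

```text
t: 14.55
position: [480.6, 266.5, 143.8]
tool_rot: [-0.089, 0.701, 0.089, 0.702]
contact_force: [0.6, -0.3, 2.4]
opening: 7.5
t 14.55 pos [480.6 266.5 143.8] yaw 14.5 down [ 0.001  0.    -1.   ] open 7.5 F [ 0.6 -0.3  2.4] M [ 0.02 -0.09 -0.02] q [0.3  0.33 1.66 0.   1.15 0.05]
shift [ 0.0312 -0.0001 -0.0009] turn [ 0.0018  0.0012 -0.0001] rows>= 1.0 1.0
t: 14.97
position: [480.9, 266.8, 140.8]
tool_rot: [-0.089, 0.7, 0.09, 0.702]
contact_force: [0.2, 0.9, 5.4]
opening: 7.0
t 14.97 pos [480.9 266.8 140.8] yaw 14.5 down [ 0.003  0.001 -1.   ] open 7.0 F [0.2 0.9 5.4] M [ 0.08  0.01 -0.05] q [0.3  0.33 1.66 0.   1.14 0.05]
shift [ 0.0282 -0.0003 -0.0013] turn [ 0.0018  0.0028 -0.0003] rows>= 1.0 1.0
```

```bash
python3 -m pendant '{"hand":[0,0,0,0,0],"translation":[[0.001,0,0],[0.002,0,0],[0.003,0,0],[0.004,0,0],[0.004,0,0]],"turn":[[0,0,0],[0,0,0],[0,0,0],[0,0,0],[0,0,0]]}'; python3 -m pendant '{"hand":[0,0,0,0,0],"translation":[[0.001,0,0],[0.002,0,0],[0.003,0,0],[0.004,0,0],[0.004,0,0]],"turn":[[0,0,0],[0,0,0],[0,0,0],[0,0,0],[0,0,0]]}'; python3 go.py 479.8 266.2 112.6 14.4
```

```text
t: 15.38
position: [480.7, 266.6, 135.7]
tool_rot: [-0.089, 0.701, 0.089, 0.702]
contact_force: [1.1, 0.7, 2.4]
opening: 7.2
t: 15.8
position: [480.1, 266.3, 130.6]
tool_rot: [-0.089, 0.702, 0.089, 0.701]
contact_force: [3.6, 1.1, -2.7]
opening: 7.1
t 15.8 pos [480.1 266.3 130.6] yaw 14.51 down [-0. -0. -1.] open 7.1 F [ 3.6  1.1 -2.7] M [ 0.17 -0.9  -0.02] q [ 0.3   0.35  1.68 -0.    1.12  0.05]
shift [ 0.018  -0.     -0.0003] turn [ 0.0019 -0.0005  0.0001] rows>= 1.0 1.0
```

```bash
python3 -m pendant '{"hand":[0,0,0,0,0],"translation":[[0.003,0,0.0005],[0.006,0,0.0005],[0.009,0,0.0005],[0.011,0,0.0005],[0.011,0,0.0005]],"turn":[[0,0,0],[0,0,0],[0,0,0],[0,0,0],[0,0,0]]}'; python3 go.py 479.8 266.2 112.6 14.4; python3 -m pendant '{"hand":[0,0,0,0,0],"translation":[[0.001,0,0],[0.002,0,0],[0.003,0,0],[0.004,0,0],[0.004,0,0]],"turn":[[0,0,0],[0,0,0],[0,0,0],[0,0,0],[0,0,0]]}'; python3 go.py 479.8 266.2 112.6 14.4
```

```text
t: 16.22
position: [479.7, 266.3, 119.5]
tool_rot: [-0.089, 0.702, 0.089, 0.701]
contact_force: [0.5, 0.4, 0.1]
opening: 7.2
t 16.22 pos [479.7 266.3 119.5] yaw 14.51 down [-0.002 -0.001 -1.   ] open 7.2 F [0.5 0.4 0.1] M [0.05 0.02 0.  ] q [0.3  0.36 1.69 0.   1.1  0.05]
shift [ 0.0069 -0.0001  0.    ] turn [ 0.002  -0.0022  0.0001] rows>= 1.0 1.0
t: 16.63
position: [480.4, 266.5, 116.2]
tool_rot: [-0.089, 0.702, 0.089, 0.701]
contact_force: [0.2, -0.0, -0.8]
opening: 7.0
t 16.63 pos [480.4 266.5 116.2] yaw 14.51 down [-0. -0. -1.] open 7.0 F [ 0.2 -0.  -0.8] M [-0.01  0.02  0.02] q [0.3  0.36 1.69 0.   1.09 0.05]
shift [ 0.0036 -0.0001 -0.0006] turn [ 0.0018 -0.0005 -0.    ] rows>= 1.0 1.0
```

```bash
python3 -m pendant '{"hand":[0,0,0,0],"translation":[[0.001,0,0],[0.002,0,0],[0.003,0,0],[0.003,0,0]],"turn":[[0,0,0],[0,0,0],[0,0,0],[0,0,0]]}'; python3 -m pendant '{"hand":[0,0,0],"translation":[[0.001,0,0],[0.001,0,0],[0.001,0,0]],"turn":[[0,0,0],[0,0,0],[0,0,0]]}';python3 -m pendant '{"hand":[0,0,0],"translation":[[0.001,0,0],[0.001,0,0],[0.001,0,0]],"turn":[[0,0,0],[0,0,0],[0,0,0]]}'; python3 go.py 479.8 266.2 112.6 14.4; python3 look.py k3
```

```text
t: 16.97
position: [480.4, 266.5, 113.2]
tool_rot: [-0.089, 0.702, 0.089, 0.701]
contact_force: [0.1, 0.8, 0.4]
opening: 7.2
t: 17.22
position: [480.7, 266.6, 112.7]
tool_rot: [-0.089, 0.701, 0.089, 0.702]
contact_force: [0.2, 0.2, 2.0]
opening: 7.2
t: 17.47
position: [480.8, 266.6, 112.5]
tool_rot: [-0.089, 0.701, 0.089, 0.702]
contact_force: [-2.1, -0.5, 8.3]
opening: 7.3
t 17.47 pos [480.8 266.6 112.5] yaw 14.51 down [ 0.001  0.    -1.   ] open 7.3 F [-2.1 -0.5  8.3] M [-0.18  0.45  0.01] q [ 0.3   0.37  1.7  -0.    1.08  0.05]
shift [-0.0001 -0.0001 -0.0011] turn [ 0.0019  0.0011 -0.    ] rows>= 1.0 1.0
[480.8 266.6 112.5] [-2.1 -0.1  7. ] foot pred [[225.  248.6]] hole [[224.7 231.6]]
```

View pics/k3.png

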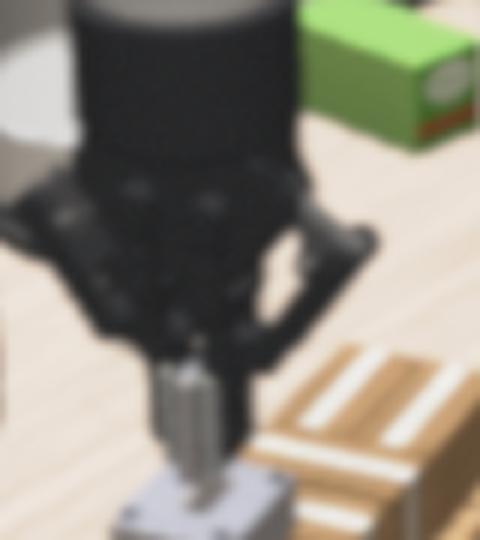

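The key is home (TCP z 112.5 against 112.6 expected, with floor contact felt). Now the turn, in stages.

```bash
python3 -m pendant '{"hand":[0,0,0,0,0,0,0,0],"translation":[[0,0,0],[0,0,0],[0,0,0],[0,0,0],[0,0,0],[0,0,0],[0,0,0],[0,0,0]],"turn":[[-0.08,0,0],[-0.16,0,0],[-0.24,0,0],[-0.32,0,0],[-0.4,0,0],[-0.5,0,0],[-0.5,0,0],[-0.5,0,0]]}'; python3 go.py 480.3 266.4 112.5 100
```

```text
t: 18.18
position: [480.6, 266.6, 112.5]
tool_rot: [-0.26, 0.657, 0.26, 0.658]
contact_force: [-2.3, -0.9, 8.8]
opening: 7.4
t 18.18 pos [480.6 266.6 112.5] yaw 43.18 down [ 0.001  0.    -1.   ] open 7.4 F [-2.3 -0.9  8.8] M [-0.18  0.56 -0.02] q [ 0.3   0.37  1.7  -0.    1.08 -0.45]
shift [ 0.      0.0001 -0.0004] turn [-9.916e-01  4.000e-04  6.000e-04] rows>= 1.0 8.0
```

```bash
python3 -m pendant '{"hand":[0,0,0,0,0,0,0,0,0,0],"translation":[[0,0,0],[0,0,0],[0,0,0],[0,0,0],[0,0,0],[0,0,0],[0,0,0],[0,0,0],[0,0,0],[0,0,0]],"turn":[[-0.1,0,0],[-0.2,0,0],[-0.3,0,0],[-0.4,0,0],[-0.5,0,0],[-0.6,0,0],[-0.7,0,0],[-0.8,0,0],[-0.8,0,0],[-0.8,0,0]]}'; python3 go.py 480.3 266.4 112.5 100; python3 look.py k4
```

```text
t: 19.02
position: [480.1, 265.8, 112.5]
tool_rot: [-0.496, 0.505, 0.496, 0.504]
contact_force: [-4.4, -3.6, 10.0]
opening: 6.9
t 19.02 pos [480.1 265.8 112.5] yaw 89.03 down [-0.    -0.001 -1.   ] open 6.9 F [-4.4 -3.6 10. ] M [-0.71  0.86 -0.  ] q [ 0.3   0.37  1.7  -0.    1.08 -1.25]
shift [-0.     -0.0002  0.0006] turn [-0.1915 -0.0012 -0.0006] rows>= 1.0 2.0
[480.1 265.9 112.5] [-3.6 -3.6 10.8] foot pred [[225.5 248.5]] hole [[224.7 231.6]]
```

```bash
python3 - <<'E'
import cv2
a=cv2.imread('pics/k4_full.png');cv2.imwrite('pics/k4z.png',cv2.resize(a[190:290,190:290],None,fx=6,fy=6,interpolation=cv2.INTER_CUBIC))
E
```

```text
(no output)
```

View pics/k4z.png

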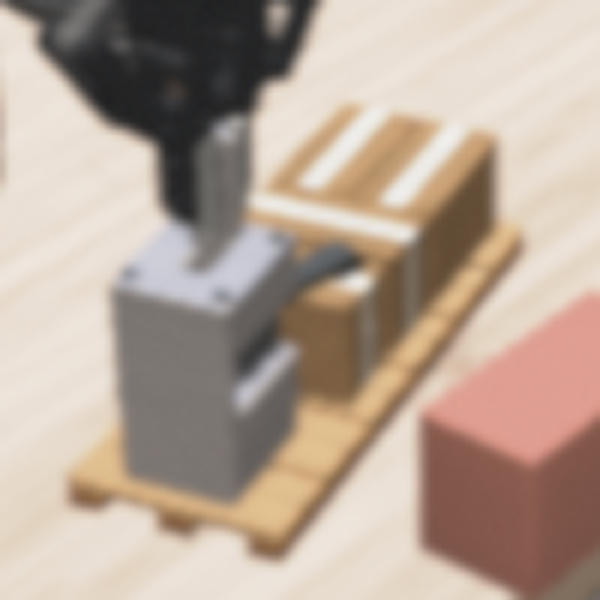

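The bar is already over the new carton (tip at about (350,262) in the crop) and clear of its top. I'll continue to the stop.

```bash
python3 -m pendant '{"hand":[0,0,0,0],"translation":[[0,0,0],[0,0,0],[0,0,0],[0,0,0]],"turn":[[-0.08,0,0],[-0.16,0,0],[-0.2,0,0],[-0.2,0,0]]}'; python3 go.py 480.3 266.4 112.5 104;python3 -m pendant '{"hand":[0,0,0,0],"translation":[[0,0,0],[0,0,0],[0,0,0],[0,0,0]],"turn":[[-0.03,0,0],[-0.06,0,0],[-0.06,0,0],[-0.06,0,0]]}'; python3 go.py 480.3 266.4 112.5 104
```

```text
t: 19.4
position: [480.4, 265.4, 112.5]
tool_rot: [0.545, -0.452, -0.544, -0.451]
contact_force: [-3.9, -6.5, 10.6]
opening: 7.2
t 19.4 pos [480.4 265.4 112.5] yaw 100.6 down [-0.    -0.002 -1.   ] open 7.2 F [-3.9 -6.5 10.6] M [-1.16  0.66  0.01] q [ 0.3   0.37  1.7  -0.    1.08 -1.45]
shift [-0.     -0.0001  0.001 ] turn [-0.0593 -0.002  -0.0006] rows>= 1.0 1.0
t: 19.73
position: [480.4, 265.3, 112.5]
tool_rot: [0.557, -0.436, -0.556, -0.435]
contact_force: [-3.3, -6.0, 9.8]
opening: 7.7
t 19.73 pos [480.4 265.3 112.5] yaw 103.92 down [-0.    -0.002 -1.   ] open 7.7 F [-3.3 -6.   9.8] M [-1.1   0.7  -0.06] q [ 0.3   0.37  1.7  -0.    1.08 -1.51]
shift [ 0.     -0.0002  0.0011] turn [-0.0015 -0.0021 -0.0006] rows>= 1.0 1.0
```

```bash
python3 -m pendant '{"hand":[0,0,0],"translation":[[0,0,0],[0,0,0],[0,0,0]],"turn":[[-0.03,0,0],[-0.05,0,0],[-0.05,0,0]]}'; python3 go.py 480.3 266.4 112.5 104;python3 -m pendant '{"hand":[0,0,0],"translation":[[0,0,0],[0,0,0],[0,0,0]],"turn":[[-0.03,0,0],[-0.04,0,0],[-0.04,0,0]]}'; python3 go.py 480.3 266.4 112.5 104
```

```text
t: 19.98
position: [480.4, 265.3, 112.5]
tool_rot: [0.568, -0.422, -0.567, -0.421]
contact_force: [-3.9, -4.7, 10.5]
opening: 7.3
t 19.98 pos [480.4 265.3 112.5] yaw 106.83 down [-0.    -0.002 -1.   ] open 7.3 F [-3.9 -4.7 10.5] M [-1.12  0.76 -0.06] q [ 0.3   0.37  1.7  -0.    1.08 -1.56]
shift [-0.     -0.0002  0.0011] turn [ 0.0495 -0.0021 -0.0007] rows>= 1.0 1.0
t: 20.23
position: [480.4, 265.2, 112.5]
tool_rot: [0.576, -0.411, -0.576, -0.41]
contact_force: [-2.9, -4.8, 10.5]
opening: 7.4
t 20.23 pos [480.4 265.2 112.5] yaw 109.09 down [-0.    -0.002 -1.   ] open 7.4 F [-2.9 -4.8 10.5] M [-1.21  0.65 -0.17] q [ 0.3   0.37  1.7  -0.    1.08 -1.6 ]
shift [-0.     -0.0003  0.0012] turn [ 0.0888 -0.0022 -0.0007] rows>= 1.0 1.0
```

```bash
python3 -m pendant '{"hand":[0,0,0],"translation":[[0,0,0],[0,0,0],[0,0,0]],"turn":[[-0.03,0,0],[-0.03,0,0],[-0.03,0,0]]}'; python3 go.py 480.3 266.4 112.5 104; python3 look.py k5; python3 - <<'E'
from h import *
a=cv2.imread('pics/k5_full.png');cv2.imwrite('pics/k5z.png',cv2.resize(a[190:290,190:290],None,fx=6,fy=6,interpolation=cv2.INTER_CUBIC))
a,d=read_camera('top');np.save('t5.npy',d);cv2.imwrite('pics/t5.png',cv2.resize(a[195:260,165:265],None,fx=8,fy=8,interpolation=cv2.INTER_CUBIC))
E
```

```text
t: 20.48
position: [480.5, 265.2, 112.5]
tool_rot: [0.582, -0.402, -0.581, -0.401]
contact_force: [-2.9, -6.5, 10.3]
opening: 7.0
t 20.48 pos [480.5 265.2 112.5] yaw 110.76 down [ 0.    -0.002 -1.   ] open 7.0 F [-2.9 -6.5 10.3] M [-1.25  0.67 -0.31] q [ 0.3   0.37  1.7  -0.    1.08 -1.63]
shift [ 0.     -0.0003  0.0012] turn [ 0.1181 -0.0022 -0.0007] rows>= 1.0 1.0
[480.4 265.2 112.5] [-3.5 -5.7 10.7] foot pred [[225.6 248.3]] hole [[224.7 231.6]]
```

View pics/k5z.png

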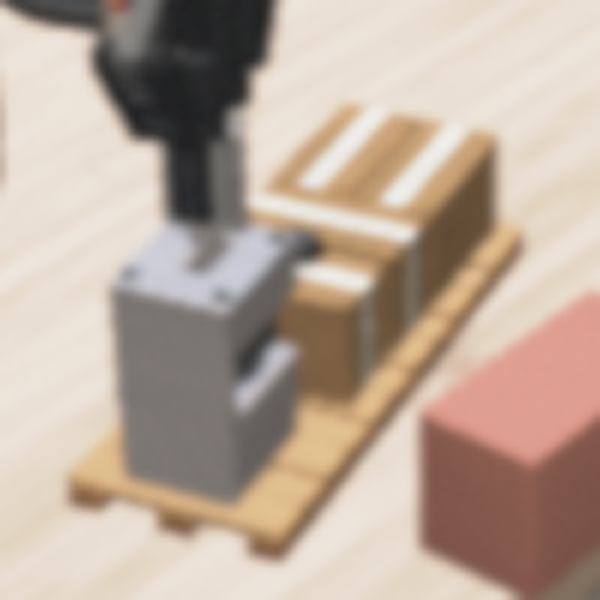

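View pics/t5.png

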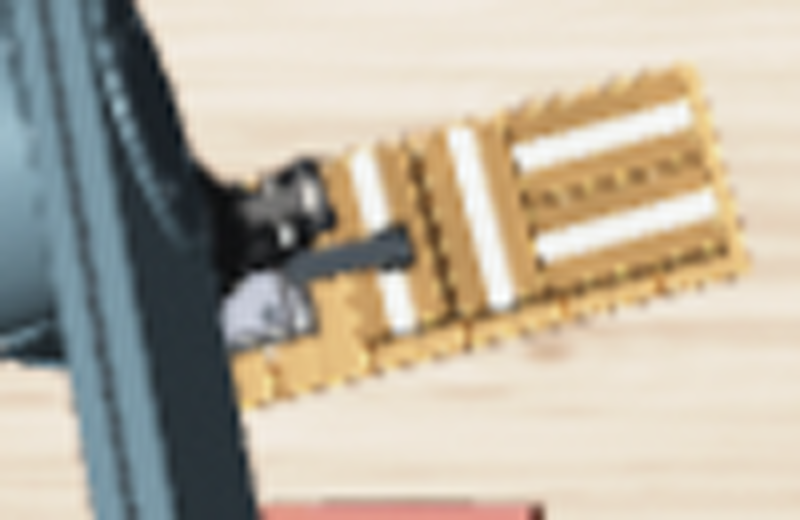

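The top view shows the bar along the slab, its tip at crop (400,245), over the new carton. The cartons are unmoved, and the turning moment has risen to −0.31 N m, so it is against the stop. One hold check, then I hand in.

```bash
python3 -m pendant '{"hand":[0,0,0,0,0,0],"translation":[[0,0,0],[0,0,0],[0,0,0],[0,0,0],[0,0,0],[0,0,0]],"turn":[[0,0,0],[0,0,0],[0,0,0],[0,0,0],[0,0,0],[0,0,0]]}'; python3 go.py 480.3 266.4 112.5 104; python3 -c "
from station import close_job
print(close_job())"
```

```text
t: 21.08
position: [480.5, 265.2, 112.5]
tool_rot: [0.582, -0.402, -0.581, -0.401]
contact_force: [-2.8, -5.9, 10.3]
opening: 7.3
t 21.08 pos [480.5 265.2 112.5] yaw 110.75 down [-0.    -0.002 -1.   ] open 7.3 F [-2.8 -5.9 10.3] M [-1.22  0.66 -0.23] q [ 0.3   0.37  1.7  -0.    1.08 -1.63]
shift [ 0.     -0.0003  0.0012] turn [ 0.1179 -0.0022 -0.0007] rows>= 1.0 1.0
the job is handed in; nothing more can be done
None
```

The job is done and handed in at about 21 s. The carton is laid, and the arm finished still gripping the key and holding the lock turned.

- **Carton:** it lies flat and crosswise on the slab beside the crosswise carton, on the lock-post side, and is released. The scene camera put the gap at about 3.8 mm (3 mm intended) and the ends within about 1 mm of each other. In the last top view the laid cartons looked unmoved.
- **Key:** I pushed it past the pins with about 5 N measured and needed no wiggle. It stood on the lock floor at TCP z 112.5 mm, against 112.6 mm expected.
- **Lock:** the hand turned about 1.68 rad counter-clockwise, which covers the 1.5 rad stop plus the play. Against the stop the turning moment rose from −0.06 to −0.31 N m, then held near −0.23 N m. In the top view the bar lies along the slab over the new carton.

**Disagreements and gaps:**
- The two cameras differed by about 3 mm on the keyhole position. I used a value in between, and the key went in without touching the rim.
- A side force of about 7 N and a wrist moment of about 1.4 N m remain in the final hold.
- I did not re-measure the bystanders at the end. The tea box and green box looked in place where they showed in the later pictures.

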